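# Make up a bracket kit

## Robot

A 7-joint arm with a two-finger parallel gripper is mounted at the origin on the work surface. World frame = base frame: x ahead of the robot, y to its left, z up, the work surface at z = 0. Lengths are in mm, angles in rad, forces in N, time in s.
With the tool pointing down it reaches from about 400 to 850 mm from the base axis. Payload 4.5 kg.
Tool frame: the origin (TCP) lies midway between the tips of the shut fingers; the grasp point (between the pads) lies 19 mm behind it (ctrl.grip_depth is the distance from the TCP to the grasp point, in mm); z points along the fingers, y is the line along which they close (so a half turn about z gives the same grasp; the last joint's range is limited). The gripper opens to 85 mm and grips with 20 to 120 N. Pads are 22 mm wide; open, the fingers measure 114 mm over their backs; the gripper's body (76 mm by 85 mm) begins 54 mm behind the grasp point. The pads swing forward as they close: fully open they stand 13 mm farther back than shut.
Start: joints at [1.345, 0.689, -0.195, 1.565, 0.157, 0.902, -0.215], TCP at [160.583, -604.042, 231.317] pointing down, gripper open.
Joint ranges: [-3.01, 3.01], [-0.46, 2.08], [-1.47, 1.51], [0.13, 2.56], [-1, 4.14], [0.04, 2.09], [-2.66, 2.66]. Speed limits (rad/s): [2.57, 2.57, 3.14, 3.14, 3.14, 3.14, 3.14].

## Interface

Orientations are given as a rotation vector (axis times angle).
In Python, from bench import ctrl gives the robot as it stands.
- The arm moves only by the tool step_arm, never from a script. Its argument "steps" is a list that holds one entry, the list of rows, each a list of 5 numbers: the finger opening in mm, from 0 to 85.4, then the shift along the world's x, y, z in mm, then the turn about the world's z in rad. A call has 1 to 5 rows; each row shifts and turns the commanded pose from where the row before left it; what a row does not reach is not made up. A row lasts 1/8 s, in which the tool goes at most 62.5 mm and 10.7 degrees, less where a joint would pass 70% of its speed; a pose out of reach is approached as far as the arm can. A call is refused whole if a number of a shift passes 62.5 or a number of a turn 0.188, either way. A call with a gripper value outside its range is refused whole. The fingers move at their own pace and stop on an object; "newtons" is the grip in N (left out, the last holds). Time passes only in rows, so rows that do not move let the fingers close. It gives the time, the measured TCP pose, the force, the opening and the grip force at its end, in the units of the state.
- ctrl.read_state(): the state, without advancing time (a new reading comes with each control period).
- ctrl.camera(name): name is "scene" or "top" or "wrist"; returns a dict with "frame" (480x640x3 uint8, red, green, blue), "mtx" (3x3 intrinsics, pixels), "rvec" (rotation vector, rad) and "tvec" (3), from world to camera coordinates, as OpenCV has them; the wrist camera has in their place "tool_from_camera" (4x4, takes a point from camera to tool coordinates, whose origin is the TCP and whose axes are the flange's). Camera axes: x right, y down, z forward; pixel columns grow to the right and rows downward; lengths in mm; the calibration is good to about 2 mm. The wrist camera is an equidistant fisheye: a pixel r from the principal point sees the ray r / f radians off the axis. A picture is of the moment at which its call begins: read the wrist's pose just before it. There is no depth.
- ctrl.sign_off(): hands the job in; it is judged then, once.
The state is a dict: "clock": time; "joints": joint angles; "dq": joint speeds; "effort": joint torques, N m; "tool_pos": TCP position; "eef_rot": TCP orientation; "contact_force": force on the tool from outside, world axes, zero at the start; "moment": the same for the moment, N m; "finger_gap": opening from 0.0 (shut) to 1.0 (fully open); "grasp_force": force on a finger pad.
Only numpy, scipy, OpenCV 4.12 (cv2) and the standard library are available. Lean on these libraries where they do the work, as an engineer would, in place of code of your own. Each camera call takes 0.05 s, during which the arm holds its last target. There are 200 camera calls.

## Task

Make up the bracket kit: stand the three fork-headed brackets upright in the blue tray, the large one in the large pocket, the medium one in the medium pocket and the small one in the small pocket, and stack the loose screw box on the standing screw box so that its recesses drop fully over the lugs of the lid below. The two brackets with a single tongue for a head are look-alikes that do not belong to the kit: leave them standing where they are.

Things in the scene. Friction and masses are not known exactly. Their poses are not given: they have to be found in the camera images.
- fork_large_center (a point): Large fork-headed bracket, loose, bright steel with a dark post, upright: foot 60 x 60 mm, 6 thick; post 22 (x) by 38 mm (y) on its middle; height 90 mm. Top 26 mm is a fork: two prongs, 20 mm slot between, 38 mm over the outsides along y: two parallel bars from above. Point: its centre, 45 mm above the underside; z up, y across the prongs. Grip the head from above, across x or y. 0.07 to 0.4 kg.
- fork_medium_center (a point): Medium fork-headed bracket, loose, bright steel with a dark post, upright: foot 48 x 48 mm, 6 thick; post 20 (x) by 34 mm (y) on its middle; height 74 mm. Top 26 mm is a fork: two prongs, 18 mm slot between, 34 mm over the outsides along y: two parallel bars from above. Point: its centre, 37 mm above the underside; z up, y across the prongs. Grip the head from above, across x or y. 0.07 to 0.4 kg.
- fork_small_center (a point): Small fork-headed bracket, loose, bright steel with a dark post, upright: foot 36 x 36 mm, 6 thick; post 18 (x) by 30 mm (y) on its middle; height 58 mm. Top 26 mm is a fork: two prongs, 16 mm slot between, 30 mm over the outsides along y: two parallel bars from above. Point: its centre, 29 mm above the underside; z up, y across the prongs. Grip the head from above, across x or y. 0.07 to 0.4 kg.
- tongue_large_center (a point): A look-alike that is not part of the kit: tongue-headed bracket, same steel and dark post, foot (60 x 60 mm), post and height (90 mm) as the large fork-headed one, but its top 26 mm is a single 9 mm thick blade in the middle: one bar from above. Point at its centre, 45 mm above its underside.
- tongue_medium_center (a point): A look-alike that is not part of the kit: tongue-headed bracket, same steel and dark post, foot (48 x 48 mm), post and height (74 mm) as the medium fork-headed one, but its top 26 mm is a single 9 mm thick blade in the middle: one bar from above. Point at its centre, 37 mm above its underside.
- pocket_large: Large pocket of the kit tray, fixed: grey plastic block 84 x 84 mm with a square pocket 76 x 76 mm, 12 mm deep, black floor. Three such blocks stand in a row in the blue tray, in changing order, 92 mm apart along y. Origin: centre of the block's underside; pocket floor 4 mm, rim 16 mm above it; x, y along the pocket's sides, z up.
- pocket_medium: Medium pocket of the kit tray, fixed: grey plastic block 84 x 84 mm with a square pocket 64 x 64 mm, 12 mm deep, black floor. Three such blocks stand in a row in the blue tray, in changing order, 92 mm apart along y. Origin: centre of the block's underside; pocket floor 4 mm, rim 16 mm above it; x, y along the pocket's sides, z up.
- pocket_small: Small pocket of the kit tray, fixed: grey plastic block 84 x 84 mm with a square pocket 52 x 52 mm, 12 mm deep, black floor. Three such blocks stand in a row in the blue tray, in changing order, 92 mm apart along y. Origin: centre of the block's underside; pocket floor 4 mm, rim 16 mm above it; x, y along the pocket's sides, z up.
- screw_box_center (a point): Loose screw box: grey plastic, black closed lid, 92 (x) by 56 (y) by 44 mm high, plus two round lugs (white) on the lid like those of the standing box. Underside: two square recesses 24 x 24 mm, 8 deep, 28 mm either side of the middle along x, to fit over such lugs. Point: its centre, 22 mm above the underside; z up. Grip across the 56 mm width (y). 0.2 to 0.4 kg.
- base_box: Standing screw box, fixed: same make, 92 (x) by 56 mm (y), on a dark steel foot plate 110 x 74 mm. Origin: centre of the plate's underside; lid top 60 mm above it, with two round white lugs 6 mm high (18 mm wide, 12 at the top), 28 mm either side of the middle along x. The other box stacks on it either way round, its underside resting on this lid. z up.
There are look-alikes about, which are no part of the job. Leave any brown look-alike of the part that bears fork_medium_center alone.

How it is judged (in metres and radians):
At the end, for the whole second after the job is handed in: Each fork-headed bracket upright on the floor of its own pocket (13 mm of centre, height 4 mm); loose screw box home on the standing one (6 mm, height 3 mm, 0.2 rad); tongue-headed brackets upright within 25 mm of their starts; all released and at rest (horizontal distance between fork_large_center and pocket_large below 0.013 m and z of fork_large_center in the frame of pocket_large between 0.045 and 0.053 m and angle between each of fork_large_center, fork_medium_center, fork_small_center, tongue_large_center, tongue_medium_center's own z axis and vertical below 0.1 rad and horizontal distance between fork_medium_center and pocket_medium below 0.013 m and z of fork_medium_center in the frame of pocket_medium between 0.037 and 0.045 m and horizontal distance between fork_small_center and pocket_small below 0.013 m and z of fork_small_center in the frame of pocket_small between 0.029 and 0.037 m and horizontal distance between screw_box_center and base_box below 0.006 m and z of screw_box_center in the frame of base_box between 0.079 and 0.085 m and angle between the x axis of screw_box_center and the x axis of base_box, either way round below 0.2 rad and angle between screw_box_center's own z axis and vertical below 0.06 rad and distance of each of tongue_large_center, tongue_medium_center from where it was at the start of the episode below 0.025 m and linear speed of each of fork_large, fork_medium, fork_small, screw_box below 0.02 m/s); the robot touches nothing.
It fails at once if the large tongue-headed bracket was moved away or knocked over (distance of tongue_large_center from where it was at the start of the episode above 0.03 m or angle between tongue_large_center's own z axis and vertical above 0.5 rad).
It fails at once if the medium tongue-headed bracket was moved away or knocked over (distance of tongue_medium_center from where it was at the start of the episode above 0.03 m or angle between tongue_medium_center's own z axis and vertical above 0.5 rad).
It also fails if it takes over 120 s, if anything falls off the work surface, if the arm or the gripper's body presses on something with over 40 N, if the wrist force passes 120 N, or if a joint passes its speed limit or range.

## Working session

There is one attempt and no reset: what is moved stays moved. The work goes in short steps, Python scripts to look and compute and a tool call to move; the robot and the scene stay as the last step left them, time stands still between calls to the robot, and variables do not carry over. Pictures are saved under pics/ and viewed, at most 14 in all, crops included, and the job is handed in when it is done.

Besides the shell and the picture viewer there is one more tool, called after "Request:" by a JSON object that holds its "method" and its "body", one argument or row to a line. step_arm: Moves the arm, as the interface text tells. Its arguments: {"type":"object","properties":{"steps":{"type":"array"},"newtons":{"type":"number"}},"required":["steps"]}

```bash
mkdir -p pics
python3 - <<'E'
from bench import ctrl
import cv2,pickle
s=ctrl.read_state();print(s)
for n in("scene","top"):
    c=ctrl.camera(n);cv2.imwrite(f"pics/{n}0.png",c["frame"][:,:,::-1]);print(n,c["mtx"],c["rvec"],c["tvec"]);pickle.dump(c,open(n+".pkl","wb"))
E
```

```text
{'clock': 0.0, 'joints': array([ 1.3448244 ,  0.68997978, -0.19447733,  1.56636585,  0.15727882,
        0.90249454, -0.21508889]), 'dq': array([-0.00156941, -0.00024066, -0.00112826,  0.00141009,  0.00086503,
       -0.00152561, -0.00048328]), 'effort': array([-2.81427392e-04, -5.39619398e+01, -1.26694333e+00, -1.58547360e+01,
        9.00837797e-03,  9.42438754e-03,  1.96802228e-07]), 'tool_pos': array([ 160.30413431, -603.41039006,  230.47992808]), 'eef_rot': array([-3.11331284e+00, -4.06754958e-01,  5.99449430e-04]), 'contact_force': array([-0.11325757, -0.86337163, -0.3364085 ]), 'moment': array([-0.01151181, -0.01219457,  0.0092481 ]), 'grasp_force': 0.0, 'finger_gap': 0.996180283625922}
scene [[579.91197962   0.         322.7769772 ]
 [  0.         579.91197962 238.27868186]
 [  0.           0.           1.        ]] [ 2.20398011  1.30377462 -0.45370258] [-298.30188362 -336.85621051 1613.71527691]
top [[577.63479721   0.         315.74485798]
 [  0.         577.63479721 236.43328961]
 [  0.           0.           1.        ]] [ 2.14711777 -2.14688339  0.16894606] [  30.05581988  551.48099825 1204.54529633]
```

View pics/top0.png

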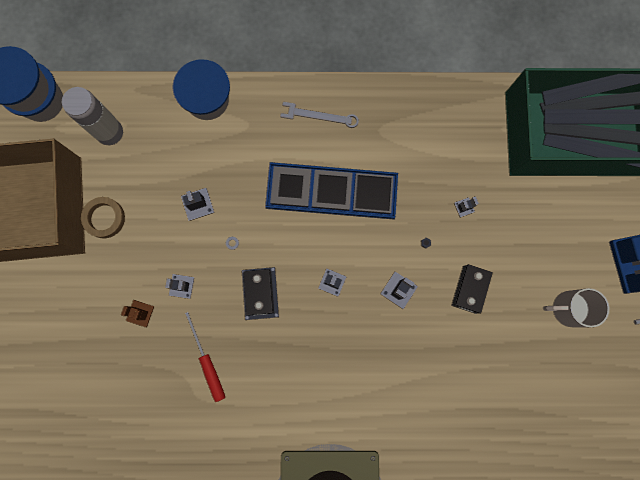

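View pics/scene0.png

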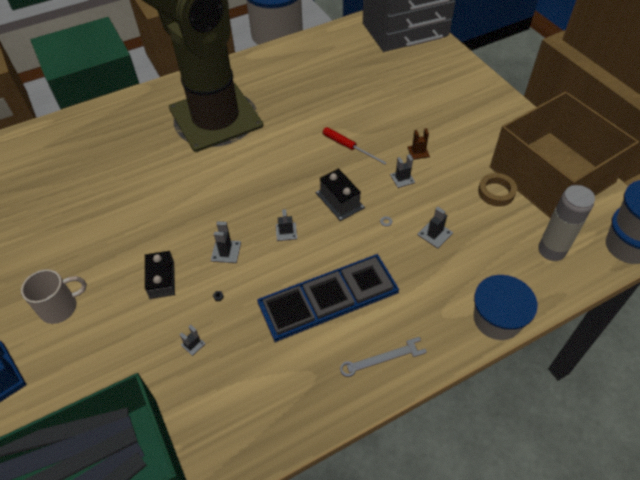

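Top view: tray at (332,191). The bracket-like parts are at (197,203), (180,287), (333,282), (399,289) and (466,206), plus a brown one at (138,313). The standing box on its plate is at (260,293) and the loose box at (472,289). I'll enlarge these.

Run:
```python
import cv2,pickle,numpy as np
c=pickle.load(open("top.pkl","rb"));f=c["frame"][:,:,::-1]
R=cv2.Rodrigues(c["rvec"])[0];print(R,-R.T@c["tvec"])
print(cv2.projectPoints(np.array([[160.,-604,230],[0,0,0],[500,0,0],[500,300,0]]),c["rvec"],c["tvec"],c["mtx"],None)[0].reshape(-1,2))
def grid(items,w,h,z,cols,fn):
    T=[]
    for x,y in items:
        a=cv2.resize(f[y-h//2:y+h//2,x-w//2:x+w//2],None,fx=z,fy=z,interpolation=cv2.INTER_CUBIC)
        for k in range(0,w,10): cv2.line(a,(k*z,0),(k*z,4),(0,255,255),1)
        for k in range(0,h,10): cv2.line(a,(0,k*z),(4,k*z),(0,255,255),1)
        cv2.putText(a,f"{x-w//2},{y-h//2}",(6,14),0,.45,(0,0,255),1);T.append(a)
    cv2.imwrite(fn,np.vstack([np.hstack(T[i:i+cols]) for i in range(0,len(T),cols)]))
grid([(197,203),(180,287),(333,282),(399,289),(466,206),(472,289)],44,50,6,3,"pics/g1.png")
grid([(332,191),(260,293)],140,60,5,1,"pics/g2.png")
```

```text
[[-4.43212624e-04 -9.99972772e-01  7.36599691e-03]
 [-9.88816136e-01 -6.60313946e-04 -1.49138233e-01]
 [ 1.49139036e-01 -7.34971656e-03 -9.88788921e-01]] [ 365.68190697   39.27221864 1273.0665538 ]
[[680.94439395 442.89630744]
 [330.15800414 500.89375911]
 [329.21767505 262.20682457]
 [193.53385384 262.16171752]]
```

View pics/g1.png

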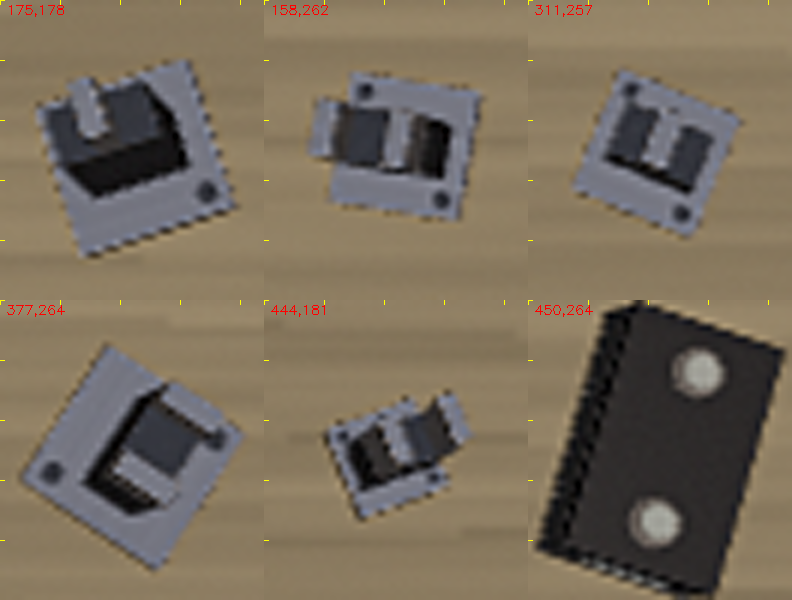

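View pics/g2.png

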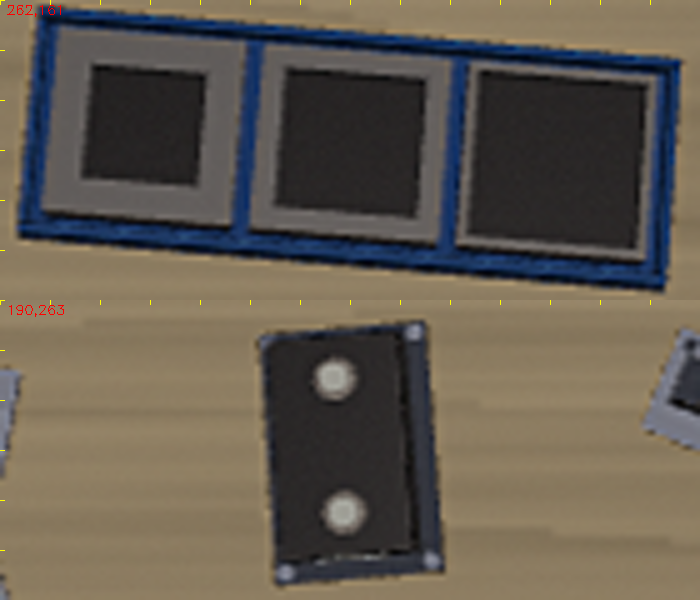

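Identification: (180,287) is the medium fork, (399,289) the large fork and (466,206) the small fork. (197,203) and (333,282) are the tongues. Pockets from left to right are small, medium, large. Next I fit poses to the corner pixels.

```bash
cat > fit.py <<'E'
import cv2,pickle,numpy as np
from scipy.optimize import least_squares
c=pickle.load(open("top.pkl","rb"))
def fit(model,pix,x0,cam=c):
    model=np.array(model,float);pix=np.array(pix,float)
    def r(p):
        C,S=np.cos(p[2]),np.sin(p[2])
        P=np.c_[p[0]+C*model[:,0]-S*model[:,1],p[1]+S*model[:,0]+C*model[:,1],model[:,2]]
        return (cv2.projectPoints(P,cam["rvec"],cam["tvec"],cam["mtx"],None)[0].reshape(-1,2)-pix).ravel()
    s=least_squares(r,x0,x_scale=[10,10,.1]);return np.round(s.x,3),round(np.sqrt(np.mean(s.fun**2)),2)
def sq(a,z,y0=0,b=None): 
    b=b or a   # order: TL,TR,BR,BL in image: x+ up, y+ left
    return [[a/2,y0+b/2,z],[a/2,y0-b/2,z],[-a/2,y0-b/2,z],[-a/2,y0+b/2,z]]
E
python3 - <<'E'
from fit import *
def px(p,o,t,z): return (np.array(p,float)-t)/z+o
def go(n,m,p,o,t,z,x0=(500,0,0)): print(n,*fit(m,px(p,o,t,z),x0))
go("med",sq(48,6),[(350,72),(480,92),(460,218),(330,202)],(158,262),(264,0),6)
go("large",sq(60,6),[(107,345),(245,435),(157,570),(20,480)],(377,264),(0,300),6)
go("small",sq(36,6)[:1]+sq(36,6)[2:],[(328,433),(447,482),(362,518)],(444,181),(264,300),6)
go("tm",sq(48,6),[(622,70),(742,122),(692,237),(575,187)],(311,257),(528,0),6)
go("tl",sq(60,6),[(38,105),(185,62),(235,207),(85,257)],(175,178),(0,0),6)
go("box",sq(92,44,0,56)+[[28,0,50],[-28,0,50]],[(640,302),(785,352),(715,597),(570,548),(698,372),(657,523)],(450,264),(528,300),6)
go("boxlugs",[[28,0,50],[-28,0,50]],[(698,372),(657,523)],(450,264),(528,300),6)
go("base",[[28,0,66],[-28,0,66]],[(335,378),(344,513)],(190,263),(0,300),5)
S=[(90,64),(207,72),(198,187),(81,179)];M=[(288,68),(427,78),(416,217),(274,207)];L=[(480,68),(649,83),(637,249),(467,236)]
for n,p,a in(("s",S,52),("m",M,64),("l",L,76)):
  for z in(4,16): go("pocket "+n+str(z),sq(a,z),p,(262,161),(0,0),5)
go("blocks",sq(84,16,92)+sq(84,16,-92),[(57,25),(246,40),(233,227),(41,213),(470,62),(660,77),(645,262),(455,247)],(262,161),(0,0),5)
go("tray0",sq(84+8,0,0,276),[(38,18),(680,60),(663,290),(20,236)],(262,161),(0,0),5)
E
```

```text
med [ 4.46346e+02  3.23386e+02 -1.29000e-01] 0.23
large [ 437.834 -152.523   -0.588] 0.18
small [ 6.23269e+02 -3.03424e+02  3.78000e-01] 0.44
tm [ 4.54383e+02 -7.11400e+00 -4.04000e-01] 0.38
tl [6.29337e+02 2.93673e+02 3.25000e-01] 0.48
box [ 4.38643e+02 -3.07881e+02 -3.19000e-01] 0.44
boxlugs [ 4.38826e+02 -3.06757e+02 -3.05000e-01] 0.05
base [4.30575e+02 1.50770e+02 8.10000e-02] 0.04
pocket s4 [ 6.71701e+02  8.59320e+01 -6.90000e-02] 0.22
pocket s16 [ 6.68811e+02  8.54900e+01 -6.90000e-02] 0.12
pocket m4 [ 6.6403e+02 -7.3500e+00 -8.2000e-02] 0.2
pocket m16 [ 6.61215e+02 -6.90900e+00 -8.20000e-02] 0.26
pocket l4 [ 6.56593e+02 -1.00457e+02 -8.60000e-02] 0.21
pocket l16 [ 6.5385e+02 -9.9136e+01 -8.6000e-02] 0.12
blocks [ 6.60545e+02 -6.70900e+00 -8.50000e-02] 0.37
tray0 [ 6.60988e+02 -6.97400e+00 -7.60000e-02] 2.96
```

Request:
{"method": "step_arm", "body": {
  "steps": [
    [[85, 35, 37, 0, -0.071], [85, 35, 37, 0, -0.071], [85, 35, 37, 0, -0.071], [85, 35, 37, 0, -0.071], [85, 35, 37, 0, -0.071]]
  ],
  "newtons": 40
}}

```text
clock: 0.72
tool_pos: [336.4, -417.6, 231.1]
eef_rot: [-3.137, 0.153, 0.0]
contact_force: [-0.3, -0.7, 0.3]
finger_gap: 0.993
grasp_force: 0.0
```

Request:
{"method": "step_arm", "body": {
  "steps": [
    [[85, 35, 37, 0, -0.071], [85, 35, 37, -20, -0.071], [85, 33, 37, -40, -0.073], [85, 0, 0, -30, 0], [85, 0, 0, 0, 0]]
  ]
}}

```text
clock: 1.35
tool_pos: [436.6, -307.2, 140.1]
eef_rot: [-3.102, 0.483, 0.008]
contact_force: [-1.0, -1.0, -0.3]
finger_gap: 0.99
grasp_force: 0.0
```

```bash
cat > st.py <<'E'
from bench import ctrl
import numpy as np
from scipy.spatial.transform import Rotation as Ro
s=ctrl.read_state();y=Ro.from_rotvec(s["eef_rot"]).as_matrix()
print(round(s["clock"],2),s["tool_pos"].round(1),"psi",round(np.arctan2(-y[0,1],y[1,1]),3),"mod pi; tilt",y[:,2].round(3),"j",s["joints"].round(2),"F",s["contact_force"].round(1),s["finger_gap"].round(3),s["grasp_force"])
E
python3 st.py
```

```text
Traceback (most recent call last):
  File "st.py", line 5, in <module>
    print(round(s["clock"],2),s["tool_pos"].round(1),"psi",round(np.arctan2(-y[0,1],y[1,1]),3),"mod pi; tilt",y[:,2].round(3),"j",s["joints"].round(2),"F",s["contact_force"].round(1),s["finger_gap"].round(3),s["grasp_force"])
                                                                                                                                                                                       ^^^^^^^^^^^^^^^^^^^^^
AttributeError: 'float' object has no attribute 'round'
```

```bash
sed -i 's/s\["finger_gap"\].round(3)/s["finger_gap"]/' st.py
python3 - <<'E'
exec(open("st.py").read())
import cv2,pickle
c=ctrl.camera("wrist");print(c["mtx"],c["tool_from_camera"].round(3));cv2.imwrite("pics/w1.png",c["frame"][:,:,::-1]);pickle.dump((s,c),open("w1.pkl","wb"))
E
python3 st.py
```

```text
1.35 [ 436.6 -307.2  140.1] psi 2.833 mod pi; tilt [-0.005  0.003 -1.   ] j [ 0.52  0.71  0.01  1.93 -0.01  0.51 -1.34] F [-1.  -1.  -0.3] 0.9896674415293536 0.0
[[371.64829954   0.         327.21817029]
 [  0.         371.64829954 232.74789607]
 [  0.           0.           1.        ]] [[-1.00000e-03 -9.65000e-01 -2.62000e-01  6.59070e+01]
 [ 1.00000e+00 -1.00000e-03 -1.00000e-03  2.08000e-01]
 [ 1.00000e-03 -2.62000e-01  9.65000e-01 -1.41794e+02]
 [ 0.00000e+00  0.00000e+00  0.00000e+00  1.00000e+00]]
1.4 [ 437.1 -308.7  141.6] psi 2.831 mod pi; tilt [-0.002  0.001 -1.   ] j [ 0.52  0.71  0.01  1.93 -0.01  0.51 -1.34] F [-0.1 -0.8  0.6] 0.9931705122808568 0.0
```

View pics/w1.png

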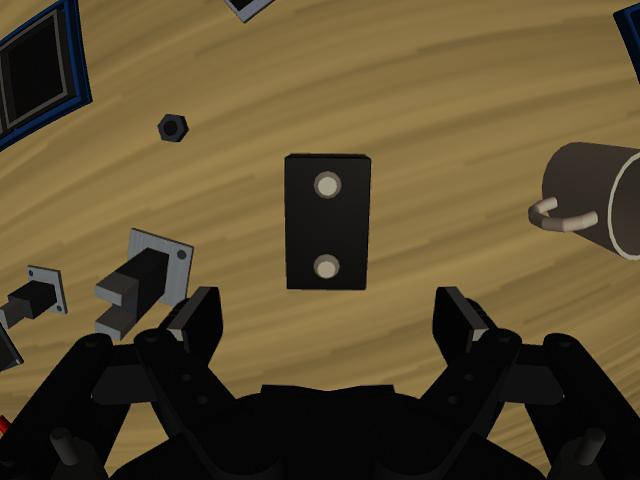

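```bash
cat > wr.py <<'E'
import numpy as np
def topt(c,uv,pos,psi,z):
    # tool pointing down: tool x at angle psi(+pi amb), returns world pts at height z
    K=c["mtx"];T=c["tool_from_camera"];out=[]
    for u,v in uv:
        d=np.array([u-K[0,2],v-K[1,2]]);r=np.linalg.norm(d);th=r/K[0,0]
        ray=T[:3,:3]@np.r_[np.sin(th)*d/r,np.cos(th)];o=T[:3,3]
        C,S=np.cos(psi),np.sin(psi)
        R=np.array([[C,S,0],[S,-C,0],[0,0,-1]])
        w=R@ray;p=R@o+pos;out.append(p+w*(z-p[2])/w[2])
    return np.array(out)
E
python3 - <<'E'
import pickle
from wr import *
s,c=pickle.load(open("w1.pkl","rb"))
p=topt(c,[(327,186),(326,267)],np.array([438.,-308,141.3]),-.31,50);print(p,p.mean(0),np.linalg.norm(p[0]-p[1]))
E
```

```text
[[ 469.79391995 -318.00906173   50.        ]
 [ 418.2911345  -300.75483016   50.        ]] [ 444.04252723 -309.38194594   50.        ] 54.316161647842286
```

Request:
{"method": "step_arm", "body": {
  "steps": [
    [[85, 1, 0.5, -50, 0], [85, 1, 0, -50, 0], [85, 0, 0, -21, 0], [85, 0, 0, -10, 0], [40, 0, 0, 0, 0]]
  ]
}}

```text
clock: 2.02
tool_pos: [440.2, -309.3, 11.8]
eef_rot: [3.103, -0.487, 0.002]
contact_force: [-0.2, 0.6, 0.5]
finger_gap: 0.811
grasp_force: 0.0
```

Request:
{"method": "step_arm", "body": {
  "steps": [
    [[40, 0, 0, 0, 0], [40, 0, 0, 0, 0], [40, 0, 0, 0, 0], [40, 0, 0, 0, 0], [40, 0, 0, 0, 0]]
  ]
}}

```text
clock: 2.65
tool_pos: [440.6, -309.0, 12.6]
eef_rot: [3.102, -0.486, 0.003]
contact_force: [-1.6, -1.1, 7.2]
finger_gap: 0.651
grasp_force: 44.4
```

Request:
{"method": "step_arm", "body": {
  "steps": [
    [[40, 0, 0, 30, 0], [40, 0, 0, 50, 0], [40, 0, 0, 50, 0], [40, 0, 0, 0, 0], [40, 0, 0, 0, 0]]
  ]
}}

```text
clock: 3.28
tool_pos: [439.4, -307.8, 140.8]
eef_rot: [-3.104, 0.485, 0.001]
contact_force: [-0.8, 0.9, -3.1]
finger_gap: 0.648
grasp_force: 44.1
```

```bash
python3 - <<'E'
exec(open("st.py").read())
import cv2,pickle
c=ctrl.camera("wrist");a=c["frame"][60:480,180:480,::-1];cv2.imwrite("pics/w2.png",cv2.resize(a,None,fx=1.4,fy=1.4));pickle.dump((s,c),open("w2.pkl","wb"))
E
python3 st.py
```

```text
3.27 [ 439.4 -307.8  140.8] psi 2.832 mod pi; tilt [-0.001  0.001 -1.   ] j [ 0.52  0.71  0.01  1.92 -0.01  0.51 -1.34] F [-0.8  0.9 -3.1] 0.648405362919128 44.05199199914932
3.33 [ 439.  -307.5  140.1] psi 2.832 mod pi; tilt [-0.002  0.001 -1.   ] j [ 0.52  0.71  0.01  1.92 -0.01  0.51 -1.34] F [ 0.9 -0.1 -2.8] 0.6496491012066744 44.03882682323456
```

View pics/w2.png

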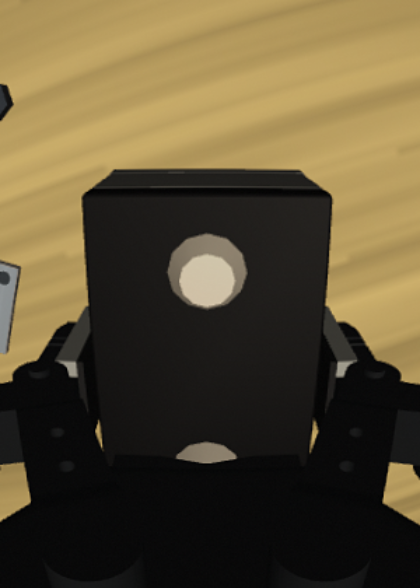

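Run:
```python
import pickle
from wr import *
s,c=pickle.load(open("w2.pkl","rb"))
for h in(38.5,39.5,41): print(topt(c,[(327.9,260.7)],np.zeros(3),0,h))
s,c=pickle.load(open("w1.pkl","rb"));print(topt(c,[(327,186),(326,267)],np.zeros(3),0,50-141))
```

```text
[[29.38163062 -0.2857263  38.5       ]]
[[29.73520039 -0.28497215 39.5       ]]
[[30.26555503 -0.28384092 41.        ]]
[[ 33.37369331   0.16656121 -91.        ]
 [-20.86779002   0.88604845 -91.        ]]
```

Request:
{"method": "step_arm", "body": {
  "steps": [
    [[40, -1, 50, 0, 0.049], [40, -1, 58, 0, 0.049], [40, -1, 58, 0, 0.049], [40, -1, 58, 0, 0.049], [40, -1, 58, 0, 0.049]]
  ]
}}

```text
clock: 3.95
tool_pos: [434.0, -24.4, 139.8]
eef_rot: [3.14, -0.1, -0.004]
contact_force: [1.9, -0.1, -3.3]
finger_gap: 0.649
grasp_force: 44.0
```

Request:
{"method": "step_arm", "body": {
  "steps": [
    [[40, -1, 58, 0, 0.049], [40, -1, 58, 0, 0.049], [40, -2, 40, 0, 0.047], [40, 0, 20, 0, 0], [40, 0, 0, -40, 0]]
  ]
}}

```text
clock: 4.58
tool_pos: [432.3, 153.1, 101.0]
eef_rot: [-3.136, -0.132, -0.007]
contact_force: [0.7, -0.8, -2.9]
finger_gap: 0.646
grasp_force: 44.1
```

Request:
{"method": "step_arm", "body": {
  "steps": [
    [[40, 0, 0, -15, 0], [40, 0, 0, 0, 0], [40, 0, 0, 0, 0]]
  ]
}}

```text
clock: 4.95
tool_pos: [430.8, 149.6, 85.9]
eef_rot: [3.139, 0.125, -0.001]
contact_force: [-0.5, 0.6, -1.8]
finger_gap: 0.648
grasp_force: 43.9
```

```bash
python3 - <<'E'
exec(open("st.py").read())
import cv2,pickle
f=ctrl.camera("scene")["frame"][130:250,280:400,::-1];g=ctrl.camera("top")["frame"][230:350,190:310,::-1]
cv2.imwrite("pics/h1.png",cv2.resize(np.hstack([f,g]),None,fx=3.3,fy=3.3,interpolation=cv2.INTER_CUBIC))
E
python3 st.py
```

```text
4.95 [430.8 149.6  85.9] psi -3.062 mod pi; tilt [-0.001 -0.    -1.   ] j [-0.46  0.76  0.03  2.19 -0.11  0.2  -1.81] F [-0.5  0.6 -1.8] 0.6478136108187285 43.85395288467407
5.05 [431.3 149.8  86.5] psi -3.062 mod pi; tilt [ 0.001  0.    -1.   ] j [-0.46  0.75  0.03  2.19 -0.11  0.2  -1.81] F [-0.2  0.1 -3.1] 0.6481556732094944 43.85420858860016
```

View pics/h1.png

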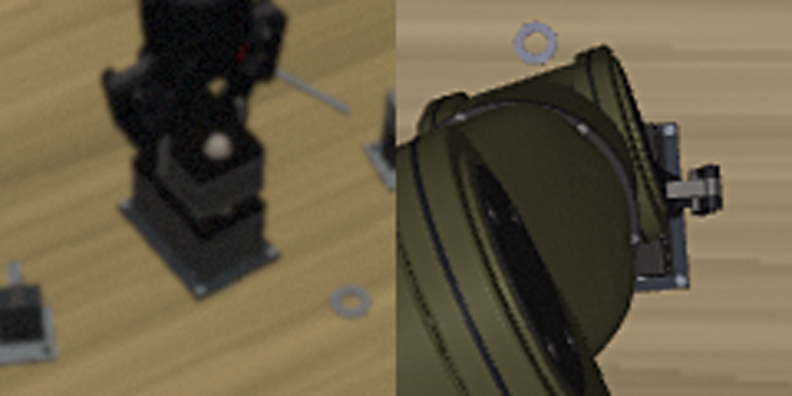

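Run:
```python
from bench import ctrl
import pickle,cv2,numpy as np
from fit import fit
c0=pickle.load(open("scene.pkl","rb"));c=ctrl.camera("scene")
def blobs(f,x0,y0,x1,y1):
    g=cv2.cvtColor(f,cv2.COLOR_RGB2HSV)[y0:y1,x0:x1];m=((g[:,:,1]<70)&(g[:,:,2]>135)).astype(np.uint8)
    n,_,st,ce=cv2.connectedComponentsWithStats(m);return [(st[i,4],(ce[i]+[x0,y0]).round(2)) for i in range(1,n) if st[i,4]>4]
b=blobs(c0["frame"],318,165,366,215);h=blobs(c["frame"],325,155,366,195);lb=blobs(c0["frame"],138,245,182,300);print(b,h,lb)
K=c0["mtx"];R=cv2.Rodrigues(c0["rvec"])[0];o=-R.T@c0["tvec"]
def w(p,z):
    d=R.T@np.linalg.inv(K)@np.r_[p,1];return (o+d*(z-o[2])/d[2]).round(1)
for _,p in b: print("base",w(p,65))
for _,p in h: print("held",w(p,124.5))
for _,p in lb: print("loose start",w(p,49))
```

```text
[(np.int32(5), array([346.6, 189.8]))] [(np.int32(6), array([345.83, 172.83]))] [(np.int32(6), array([156.17, 256.83])), (np.int32(8), array([156.12, 278.12]))]
base [461. 154.  65.]
held [461.2 150.8 124.5]
loose start [ 414.4 -300.    49. ]
loose start [ 467.7 -318.2   49. ]
```

Request:
{"method": "step_arm", "body": {
  "steps": [
    [[40, 0, 1.5, -6, 0], [40, 0, 0, -3, 0], [40, 0, 0, -3, 0], [40, 0, 0, -2, 0], [40, 0, 0, 0, 0]]
  ]
}}

```text
clock: 5.72
tool_pos: [430.8, 151.2, 72.5]
eef_rot: [-3.139, -0.125, -0.0]
contact_force: [-0.5, 0.2, 4.1]
finger_gap: 0.645
grasp_force: 44.8
```

Request:
{"method": "step_arm", "body": {
  "steps": [
    [[40, 0, 0, -1, 0], [40, 0, 0, -1, 0], [40, 0, 0, 0, 0]]
  ]
}}

```text
clock: 6.1
tool_pos: [430.8, 151.2, 72.5]
eef_rot: [-3.138, -0.125, -0.002]
contact_force: [-4.6, -0.3, 30.6]
finger_gap: 0.648
grasp_force: 47.8
```

Request:
{"method": "step_arm", "body": {
  "steps": [
    [[40, 0, 0, 2, 0], [85, 0, 0, 0, 0], [85, 0, 0, 0, 0], [85, 0, 0, 0, 0], [85, 0, 0, 0, 0]]
  ]
}}

```text
clock: 6.72
tool_pos: [430.9, 151.2, 71.9]
eef_rot: [3.139, 0.125, -0.0]
contact_force: [0.3, 0.2, -0.1]
finger_gap: 0.993
grasp_force: 0.0
```

Request:
{"method": "step_arm", "body": {
  "steps": [
    [[85, 0, 0, 20, 0], [85, 0, 0, 50, 0], [85, 0, 0, 50, 0], [85, 1, -50, 10, 0.15], [85, 1, -50, 0, 0.15]]
  ]
}}

```text
clock: 7.35
tool_pos: [433.8, 51.0, 203.2]
eef_rot: [3.082, 0.605, 0.005]
contact_force: [0.8, -1.7, -0.4]
finger_gap: 0.993
grasp_force: 0.0
```

Request:
{"method": "step_arm", "body": {
  "steps": [
    [[85, 1, -50, 0, 0.15], [85, 1, -50, 0, 0.15], [85, 1, -50, -20, 0.15], [85, 2, -54, -20, 0.15], [85, 0, 0, 0, 0]]
  ]
}}

```text
clock: 7.98
tool_pos: [435.9, -158.2, 160.6]
eef_rot: [-2.779, -1.465, 0.006]
contact_force: [-1.0, 1.3, -0.8]
finger_gap: 0.993
grasp_force: 0.0
```

```bash
python3 st.py
python3 - <<'E'
exec(open("st.py").read())
import cv2,pickle
c=ctrl.camera("wrist");t=ctrl.camera("top");h=ctrl.camera("scene")
a=c["frame"][100:400,140:540,::-1];b=t["frame"][240:340,210:310,::-1];h=h["frame"][130:230,290:390,::-1]
z=lambda q:cv2.resize(q,(300,300),interpolation=cv2.INTER_CUBIC)
cv2.imwrite("pics/h2.png",np.hstack([cv2.resize(a,(400,300)),np.vstack([z(b),z(h)])[:300]]));cv2.imwrite("pics/h2.png",np.vstack([np.hstack([z(b),z(h)]),cv2.resize(a,(600,450))])[:600]);pickle.dump((s,c),open("w3.pkl","wb"))
E
```

```text
7.97 [ 435.9 -158.2  160.6] psi -2.172 mod pi; tilt [-0.003 -0.002 -1.   ] j [ 0.39  0.61 -0.22  2.11  0.3   0.45 -0.66] F [-1.   1.3 -0.8] 0.9933978116694208 0.0
7.97 [ 435.9 -158.2  160.6] psi -2.172 mod pi; tilt [-0.003 -0.002 -1.   ] j [ 0.39  0.61 -0.22  2.11  0.3   0.45 -0.66] F [-1.   1.3 -0.8] 0.9933978116694208 0.0
```

View pics/h2.png

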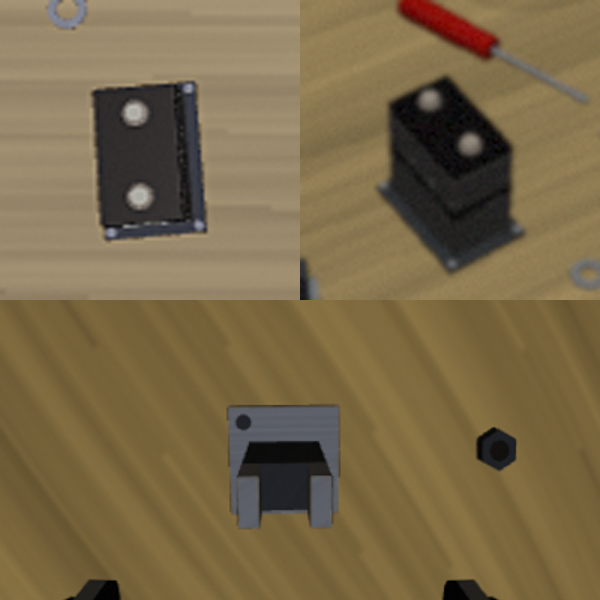

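Run:
```python
import pickle
from wr import *
s,c=pickle.load(open("w3.pkl","rb"))
print(topt(c,[(305.3,234),(354,234)],np.array([436,-157.,161.]),.975,90),topt(c,[(305.3,234),(354,234)],np.zeros(3),0,90-161))
```

```text
[[ 429.30938145 -143.27251548   90.        ]
 [ 453.2606201  -159.53520271   90.        ]] [[  7.60770347  13.24126338 -71.        ]
 [  7.58771652 -15.70932262 -71.        ]]
```

Request:
{"method": "step_arm", "body": {
  "steps": [
    [[85, 2, 5, -45, 0.01], [85, 0, 0, -45, 0], [85, 0, 0, -15, 0], [20, 0, 0, 0, 0], [20, 0, 0, 0, 0]]
  ]
}}

```text
clock: 8.75
tool_pos: [440.8, -146.8, 58.0]
eef_rot: [2.763, 1.494, 0.002]
contact_force: [0.1, -1.1, -0.2]
finger_gap: 0.596
grasp_force: 0.0
```

Request:
{"method": "step_arm", "body": {
  "steps": [
    [[20, 0, 0, 0, 0], [20, 0, 0, 0, 0], [20, 0, 0, 0, 0], [20, 0, 0, 0, 0], [20, 0, 0, 0, 0]]
  ]
}}

```text
clock: 9.38
tool_pos: [441.4, -147.6, 58.2]
eef_rot: [2.763, 1.492, 0.005]
contact_force: [1.5, 0.8, 7.0]
finger_gap: 0.439
grasp_force: 46.1
```

Request:
{"method": "step_arm", "body": {
  "steps": [
    [[60, 0, 0, 0, 0], [60, 0, 0, 0, 0], [60, 0, 0, 0, 0], [60, -3, -5, 0, 0], [60, 0, 0, 0, 0]]
  ]
}}

```text
clock: 10.0
tool_pos: [436.3, -153.5, 57.0]
eef_rot: [-2.766, -1.49, 0.002]
contact_force: [0.4, 0.1, 0.7]
finger_gap: 0.706
grasp_force: 0.0
```

```bash
python3 - <<'E'
exec(open("st.py").read())
import cv2,pickle
c=ctrl.camera("wrist");cv2.imwrite("pics/w4.png",c["frame"][150:450,140:540,::-1]);pickle.dump((s,c),open("w4.pkl","wb"))
E
python3 st.py
```

```text
10.0 [ 436.3 -153.5   57. ] psi -2.153 mod pi; tilt [-0.001 -0.    -1.   ] j [ 0.29  0.82 -0.08  2.18  0.39  0.16 -0.74] F [0.4 0.1 0.7] 0.7059636204494368 0.0
10.05 [ 436.6 -153.2   57. ] psi -2.153 mod pi; tilt [-0. -0. -1.] j [ 0.29  0.82 -0.08  2.18  0.39  0.16 -0.74] F [ 0.  -0.1 -0.1] 0.7007693737066261 0.0
```

View pics/w4.png

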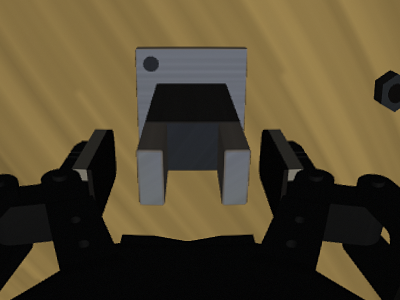

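Request:
{"method": "step_arm", "body": {
  "steps": [
    [[20, 0, 0, 0, 0], [20, 0, 0, 0, 0], [20, 0, 0, 0, 0], [20, 0, 0, 0, 0], [20, 0, 0, 20, 0]]
  ]
}}

```text
clock: 10.68
tool_pos: [435.7, -152.3, 76.2]
eef_rot: [-2.762, -1.492, 0.004]
contact_force: [-0.9, -1.1, -2.6]
finger_gap: 0.442
grasp_force: 44.1
```

Request:
{"method": "step_arm", "body": {
  "steps": [
    [[20, 0, 0, 40, 0], [20, 36, 9, 0, 0.1], [20, 36, 9, 0, 0.1], [20, 36, 9, 0, 0.1], [20, 36, 9, 0, 0.1]]
  ]
}}

```text
clock: 11.3
tool_pos: [580.9, -116.4, 116.4]
eef_rot: [-2.409, -2.015, 0.003]
contact_force: [-0.3, -0.6, -2.1]
finger_gap: 0.439
grasp_force: 44.1
```

Request:
{"method": "step_arm", "body": {
  "steps": [
    [[20, 36, 9, 0, 0.1], [20, 36, 9, 0, 0], [20, 0, 0, 0, 0], [20, 0, 0, 0, 0], [20, 0, 0, 0, 0]]
  ]
}}

```text
clock: 11.92
tool_pos: [651.3, -99.5, 116.6]
eef_rot: [-2.309, -2.128, 0.004]
contact_force: [0.9, -0.0, -3.0]
finger_gap: 0.438
grasp_force: 44.1
```

```bash
python3 st.py
```

```text
11.93 [651.3 -99.5 116.6] psi -1.652 mod pi; tilt [-0.002 -0.001 -1.   ] j [ 0.28  0.89 -0.39  1.54  0.42  0.8  -0.36] F [ 0.9 -0.  -3. ] 0.4379506978731339 44.147564470767975
```

Request:
{"method": "step_arm", "body": {
  "steps": [
    [[20, 1, 1, -25, 0], [20, 0, 0, -20, 0], [20, 0, 0, -6, 0], [20, 0, 0, -3, 0], [20, 0, 0, 0, 0]]
  ]
}}

```text
clock: 12.55
tool_pos: [652.0, -98.3, 65.8]
eef_rot: [-2.309, -2.128, 0.006]
contact_force: [-8.5, -0.1, 17.9]
finger_gap: 0.434
grasp_force: 46.6
```

Request:
{"method": "step_arm", "body": {
  "steps": [
    [[20, 0, 0, -1, 0], [20, 0, 0, 0, 0]]
  ]
}}

```text
clock: 12.8
tool_pos: [652.0, -98.3, 65.8]
eef_rot: [-2.31, -2.128, 0.006]
contact_force: [-10.5, -0.6, 24.4]
finger_gap: 0.435
grasp_force: 47.4
```

Run:
```python
from bench import ctrl
import cv2,numpy as np
w=ctrl.camera("wrist")["frame"][100:400,120:520,::-1];h=ctrl.camera("scene")["frame"][250:350,240:375,::-1]
cv2.imwrite("pics/h3.png",np.hstack([w,cv2.resize(h,(400,300),interpolation=cv2.INTER_CUBIC)]))
```

```text
(no output)
```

View pics/h3.png

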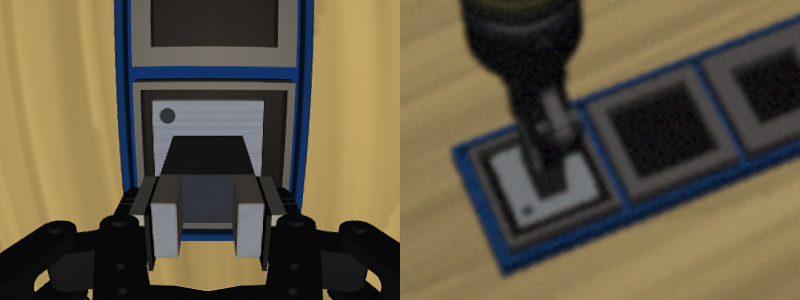

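Request:
{"method": "step_arm", "body": {
  "steps": [
    [[20, 1, 0, 2, 0], [85, 0, 0, 0, 0], [85, 0, 0, 0, 0], [85, 0, 0, 0, 0], [85, 0, 0, 0, 0]]
  ]
}}

```text
clock: 13.52
tool_pos: [655.0, -97.7, 63.9]
eef_rot: [-2.309, -2.13, -0.0]
contact_force: [-0.1, -0.0, 0.3]
finger_gap: 0.992
grasp_force: 0.0
```

Request:
{"method": "step_arm", "body": {
  "steps": [
    [[85, 0, 0, 30, 0], [85, 0, 0, 50, 0], [85, 0, 0, 50, 0], [85, -20, 42, 0, 0.152], [85, -20, 42, 0, 0.152]]
  ]
}}

```text
clock: 14.15
tool_pos: [615.0, -13.1, 194.9]
eef_rot: [1.955, 2.457, 0.002]
contact_force: [0.3, 0.7, -0.8]
finger_gap: 0.996
grasp_force: 0.0
```

Request:
{"method": "step_arm", "body": {
  "steps": [
    [[85, -20, 42, 0, 0.152], [85, -20, 42, 0, 0.152], [85, -20, 42, 0, 0.152], [85, -20, 42, 0, 0.152], [85, -20, 42, 0, 0.152]]
  ]
}}

```text
clock: 14.78
tool_pos: [514.4, 197.5, 194.1]
eef_rot: [0.903, 3.009, 0.0]
contact_force: [0.7, 1.1, 0.2]
finger_gap: 0.998
grasp_force: 0.0
```

Request:
{"method": "step_arm", "body": {
  "steps": [
    [[85, -20, 42, 0, 0.152], [85, -20, 42, 0, 0.152], [85, -20, 42, -40, 0.152], [85, 0, 0, 0, 0], [85, 0, 0, 0, 0]]
  ]
}}

```text
clock: 15.4
tool_pos: [455.3, 321.7, 153.9]
eef_rot: [0.208, 3.135, -0.002]
contact_force: [1.3, -0.1, 0.2]
finger_gap: 0.999
grasp_force: 0.0
```

```bash
python3 - <<'E'
exec(open("st.py").read())
import cv2,pickle
c=ctrl.camera("wrist");pickle.dump((s,c),open("w5.pkl","wb"))
h=ctrl.camera("top")["frame"][150:235,255:375,::-1]
cv2.imwrite("pics/h4.png",np.hstack([c["frame"][100:400,140:540,::-1],cv2.resize(h,(400,300),interpolation=cv2.INTER_CUBIC)]))
E
python3 st.py
```

```text
15.4 [455.3 321.7 153.9] psi -0.133 mod pi; tilt [-0.    -0.001 -1.   ] j [-0.28  0.8  -0.74  1.83  0.74  0.81  0.04] F [ 1.3 -0.1  0.2] 0.9987727446244009 0.0
15.5 [456.2 321.  154.5] psi -0.135 mod pi; tilt [ 0.001 -0.001 -1.   ] j [-0.27  0.8  -0.74  1.83  0.74  0.81  0.04] F [ 0.6 -0.2  0.3] 0.9918238034082302 0.0
```

View pics/h4.png

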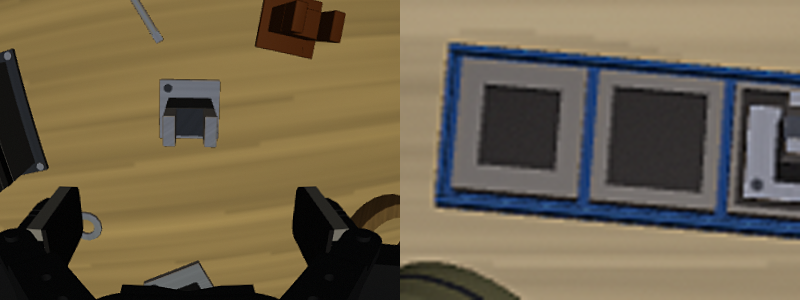

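Request:
{"method": "step_arm", "body": {
  "steps": [
    [[85, -9.5, 2, -40, 0], [85, 0, 0, -45, 0], [85, 0, 0, -28, 0], [85, 0, 0, 0, 0], [60, 0, 0, 0, 0]]
  ]
}}

```text
clock: 16.12
tool_pos: [446.6, 324.5, 42.5]
eef_rot: [0.209, 3.133, 0.003]
contact_force: [-0.1, 0.0, -0.3]
finger_gap: 0.812
grasp_force: 0.0
```

```bash
python3 st.py
```

```text
16.12 [446.6 324.5  42.5] psi -0.133 mod pi; tilt [ 0.002  0.002 -1.   ] j [-0.38  0.95 -0.58  1.9   0.94  0.59 -0.15] F [-0.1  0.  -0.3] 0.8115153963620069 0.0
```

Request:
{"method": "step_arm", "body": {
  "steps": [
    [[20, 0, 0, 0, 0], [20, 0, 0, 0, 0], [20, 0, 0, 0, 0], [20, 0, 0, 0, 0], [20, 0, 0, 0, 0]]
  ]
}}

```text
clock: 16.75
tool_pos: [446.1, 324.5, 42.3]
eef_rot: [0.207, 3.133, 0.002]
contact_force: [-0.2, -1.9, 4.9]
finger_gap: 0.398
grasp_force: 39.7
```

Request:
{"method": "step_arm", "body": {
  "steps": [
    [[20, 0, 0, 20, 0], [20, 0, 0, 50, 0], [20, 27, -41, 0, 0.01], [20, 27, -41, 0, 0.01], [20, 27, -41, 0, 0.01]]
  ]
}}

```text
clock: 17.38
tool_pos: [527.2, 199.6, 111.4]
eef_rot: [0.159, 3.137, -0.0]
contact_force: [0.0, 0.9, -2.3]
finger_gap: 0.393
grasp_force: 40.5
```

Request:
{"method": "step_arm", "body": {
  "steps": [
    [[20, 27, -41, 0, 0.01], [20, 27, -41, 0, 0.01], [20, 27, -41, 0, 0], [20, 27, -41, 0, 0], [20, 26, -41, 0, 0]]
  ]
}}

```text
clock: 18.0
tool_pos: [660.9, -5.6, 111.1]
eef_rot: [-0.129, -3.139, 0.0]
contact_force: [0.9, 0.6, -2.4]
finger_gap: 0.394
grasp_force: 40.5
```

Request:
{"method": "step_arm", "body": {
  "steps": [
    [[20, 0, 0, 0, 0], [20, 0, 0, 0, 0], [20, 0, 0, 0, 0]]
  ]
}}

```text
clock: 18.38
tool_pos: [659.7, -1.9, 111.3]
eef_rot: [-0.124, -3.139, -0.002]
contact_force: [-0.4, -0.5, -1.8]
finger_gap: 0.392
grasp_force: 40.7
```

```bash
python3 st.py
```

```text
18.38 [659.7  -1.9 111.3] psi -0.079 mod pi; tilt [-0.001  0.001 -1.   ] j [ 0.31  0.98 -0.77  1.53  0.79  0.96  0.79] F [-0.4 -0.5 -1.8] 0.392015933590586 40.661007296293974
```

Request:
{"method": "step_arm", "body": {
  "steps": [
    [[20, 1.5, -4.5, -25, 0], [20, 0, 0, -22, 0], [20, 0, 0, -8, 0], [20, 0, 0, -3, 0], [20, 0, 0, 0, 0]]
  ]
}}

```text
clock: 19.0
tool_pos: [662.2, -7.9, 53.2]
eef_rot: [0.128, 3.139, 0.001]
contact_force: [0.7, 0.6, -2.4]
finger_gap: 0.393
grasp_force: 40.5
```

Request:
{"method": "step_arm", "body": {
  "steps": [
    [[20, 0, 0, -2, 0], [20, 0, 0, 0, 0]]
  ]
}}

```text
clock: 19.25
tool_pos: [662.2, -8.2, 51.5]
eef_rot: [0.128, 3.138, 0.0]
contact_force: [0.4, -0.1, -1.4]
finger_gap: 0.392
grasp_force: 40.6
```

Request:
{"method": "step_arm", "body": {
  "steps": [
    [[20, 0, 0, -1.5, 0], [20, 0, 0, 0, 0]]
  ]
}}

```text
clock: 19.5
tool_pos: [662.3, -8.2, 51.4]
eef_rot: [0.129, 3.138, -0.001]
contact_force: [-3.8, -1.3, 7.4]
finger_gap: 0.393
grasp_force: 41.5
```

Request:
{"method": "step_arm", "body": {
  "steps": [
    [[20, 0, 0, 2, 0], [85, 0, 0, 0, 0], [85, 0, 0, 0, 0], [85, 0, 0, 0, 0], [85, 0, 0, 0, 0]]
  ]
}}

```text
clock: 20.12
tool_pos: [662.0, -8.2, 51.5]
eef_rot: [-0.128, -3.139, -0.0]
contact_force: [-1.5, 0.6, -0.8]
finger_gap: 0.997
grasp_force: 0.0
```

Request:
{"method": "step_arm", "body": {
  "steps": [
    [[85, 0, 0, 30, 0], [85, 0, 0, 40, 0], [85, 0, 0, 45, 0], [85, -6, -42, 0, 0.066], [85, -6, -42, 0, 0.066]]
  ]
}}

```text
clock: 20.75
tool_pos: [650.2, -92.8, 167.5]
eef_rot: [-0.084, 3.139, -0.001]
contact_force: [0.4, -0.6, -0.3]
finger_gap: 0.991
grasp_force: 0.0
```

Request:
{"method": "step_arm", "body": {
  "steps": [
    [[85, -6, -42, 0, 0.066], [85, -6, -42, 0, 0.066], [85, -6, -42, 0, 0.066], [85, -6, -42, 0, 0.066], [85, -3, -43, 0, 0.066]]
  ]
}}

```text
clock: 21.38
tool_pos: [622.5, -304.6, 166.6]
eef_rot: [0.597, -3.084, -0.0]
contact_force: [1.0, -0.2, 0.0]
finger_gap: 0.995
grasp_force: 0.0
```

Request:
{"method": "step_arm", "body": {
  "steps": [
    [[85, 0, 0, -40, 0], [85, 0, 0, 0, 0], [85, 0, 0, 0, 0]]
  ]
}}

```text
clock: 21.75
tool_pos: [623.9, -301.9, 127.7]
eef_rot: [-0.596, 3.083, 0.001]
contact_force: [-0.2, 0.2, -0.5]
finger_gap: 0.998
grasp_force: 0.0
```

Run:
```python
exec(open("st.py").read())
import cv2,pickle
c=ctrl.camera("wrist");pickle.dump((s,c),open("w6.pkl","wb"))
h=ctrl.camera("top")["frame"][150:240,260:380,::-1]
cv2.imwrite("pics/h5.png",np.hstack([c["frame"][100:400,140:540,::-1],cv2.resize(h,(400,300),interpolation=cv2.INTER_CUBIC)]))
```

```text
21.75 [ 623.9 -301.9  127.7] psi 0.382 mod pi; tilt [ 0.001  0.001 -1.   ] j [ 0.8   1.04 -0.91  1.4   0.86  1.12  1.7 ] F [-0.2  0.2 -0.5] 0.9979650465145594 0.0
```

View pics/h5.png

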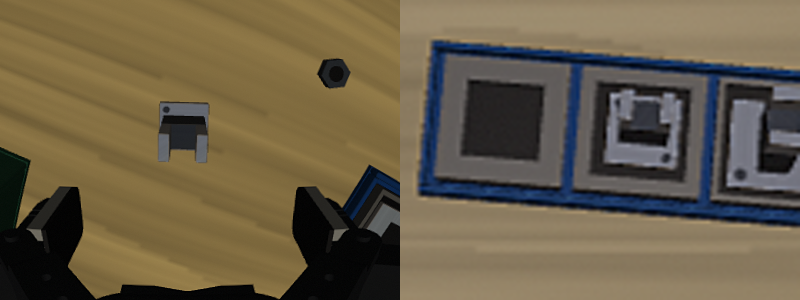

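Request:
{"method": "step_arm", "body": {
  "steps": [
    [[85, -0.5, -1.5, -40, 0], [85, 0, 0, -40, 0], [85, 0, 0, -22, 0], [60, 0, 0, 0, 0], [20, 0, 0, 0, 0]]
  ]
}}

```text
clock: 22.48
tool_pos: [624.0, -304.6, 26.6]
eef_rot: [-0.593, 3.082, -0.001]
contact_force: [-0.4, 0.4, 0.3]
finger_gap: 0.594
grasp_force: 0.0
```

Request:
{"method": "step_arm", "body": {
  "steps": [
    [[20, 0, 0, 0, 0], [20, 0, 0, 0, 0], [20, 0, 0, 0, 0], [20, 0, 0, 0, 0], [20, 0, 0, 0, 0]]
  ]
}}

```text
clock: 23.1
tool_pos: [623.8, -304.9, 26.5]
eef_rot: [-0.593, 3.082, -0.002]
contact_force: [-0.4, -0.4, 6.7]
finger_gap: 0.345
grasp_force: 39.9
```

Request:
{"method": "step_arm", "body": {
  "steps": [
    [[20, 0, 0, 20, 0], [20, 0, 0, 50, 0], [20, 0, 0, 55, 0], [20, 0, 0, 0, 0], [20, 0, 0, 0, 0]]
  ]
}}

```text
clock: 23.72
tool_pos: [621.8, -305.0, 149.8]
eef_rot: [0.594, -3.084, 0.001]
contact_force: [-0.3, -0.1, -2.3]
finger_gap: 0.346
grasp_force: 39.6
```

Request:
{"method": "step_arm", "body": {
  "steps": [
    [[20, 6, 44, 0, -0.058], [20, 6, 44, 0, -0.058], [20, 6, 44, 0, -0.058], [20, 6, 44, 0, -0.058], [20, 6, 44, 0, -0.058]]
  ]
}}

```text
clock: 24.35
tool_pos: [651.2, -83.8, 147.7]
eef_rot: [0.139, -3.135, 0.0]
contact_force: [0.1, -0.7, -0.7]
finger_gap: 0.345
grasp_force: 39.5
```

Request:
{"method": "step_arm", "body": {
  "steps": [
    [[20, 6, 44, 0, -0.058], [20, 6, 44, 0, -0.058], [20, 4, 44, 0, -0.058], [20, 0, 37, 0, 0], [20, 0, 0, 0, 0]]
  ]
}}

```text
clock: 24.98
tool_pos: [666.5, 89.5, 148.3]
eef_rot: [-0.12, -3.136, -0.005]
contact_force: [-0.4, 0.3, -1.4]
finger_gap: 0.345
grasp_force: 39.7
```

Request:
{"method": "step_arm", "body": {
  "steps": [
    [[20, 0, 0, 0, 0], [20, 0, 0, 0, 0]]
  ]
}}

```text
clock: 25.22
tool_pos: [668.3, 81.9, 148.6]
eef_rot: [-0.135, -3.137, 0.003]
contact_force: [-1.3, 0.0, -0.8]
finger_gap: 0.345
grasp_force: 39.7
```

```bash
python3 st.py
```

```text
25.23 [668.3  81.9 148.6] psi -0.086 mod pi; tilt [-0.001 -0.002 -1.   ] j [ 0.19  0.95 -0.79  1.46  0.74  1.04  0.71] F [-1.3  0.  -0.8] 0.34519866569945395 39.67800987884402
```

Request:
{"method": "step_arm", "body": {
  "steps": [
    [[20, 0.5, 2, -40, 0], [20, 0, 0, -40, 0], [20, 0, 0, -20, 0], [20, 0, 0, -7, 0], [20, 0, 0, 0, 0]]
  ]
}}

```text
clock: 25.85
tool_pos: [669.5, 86.3, 43.2]
eef_rot: [0.132, 3.138, 0.001]
contact_force: [0.1, 0.1, -0.5]
finger_gap: 0.344
grasp_force: 39.7
```

Request:
{"method": "step_arm", "body": {
  "steps": [
    [[20, 0, 0, -3, 0], [20, 0, 0, -2, 0], [20, 0, 0, 0, 0]]
  ]
}}

```text
clock: 26.22
tool_pos: [669.1, 86.2, 37.9]
eef_rot: [0.132, 3.138, -0.0]
contact_force: [-0.7, -0.9, -0.9]
finger_gap: 0.346
grasp_force: 39.7
```

Request:
{"method": "step_arm", "body": {
  "steps": [
    [[20, 0, 0, -2, 0], [20, 0, 0, -1, 0], [20, 0, 0, 0, 0]]
  ]
}}

```text
clock: 26.6
tool_pos: [669.2, 86.4, 35.6]
eef_rot: [0.132, 3.138, 0.0]
contact_force: [-1.8, -0.3, 5.2]
finger_gap: 0.345
grasp_force: 40.2
```

Contact at the floor. Next I release, retreat and check.

Request:
{"method": "step_arm", "body": {
  "steps": [
    [[20, 0, 0, 1, 0], [85, 0, 0, 0, 0], [85, 0, 0, 0, 0], [85, 0, 0, 0, 0], [85, 0, 0, 0, 0]]
  ]
}}

```text
clock: 27.22
tool_pos: [668.9, 86.3, 35.5]
eef_rot: [-0.132, -3.139, -0.0]
contact_force: [0.1, 0.6, 0.1]
finger_gap: 0.997
grasp_force: 0.0
```

Request:
{"method": "step_arm", "body": {
  "steps": [
    [[85, 0, 0, 30, 0], [85, 0, 0, 45, 0], [85, 0, 0, 50, 0], [85, -45, -30, 20, 0], [85, -45, -30, 0, 0]]
  ]
}}

```text
clock: 27.85
tool_pos: [579.2, 26.6, 182.6]
eef_rot: [0.131, 3.134, 0.002]
contact_force: [1.0, -0.8, -1.9]
finger_gap: 0.996
grasp_force: 0.0
```

Request:
{"method": "step_arm", "body": {
  "steps": [
    [[85, -45, -45, 0, 0], [85, -30, -50, 0, 0], [85, 0, -50, 0, 0], [85, 0, -50, 0, 0], [85, 0, -30, 0, 0]]
  ]
}}

```text
clock: 28.48
tool_pos: [504.1, -201.2, 180.4]
eef_rot: [-0.137, -3.138, 0.002]
contact_force: [0.6, 0.1, -0.4]
finger_gap: 0.996
grasp_force: 0.0
```

```bash
python3 st.py
python3 - <<'E'
from bench import ctrl
import cv2,numpy as np
t=ctrl.camera("top")["frame"][:,:,::-1];h=ctrl.camera("scene")["frame"][:,:,::-1]
z=lambda q,w,hh:cv2.resize(q,(w,hh),interpolation=cv2.INTER_CUBIC)
cv2.imwrite("pics/h6.png",np.vstack([np.hstack([z(t[155:230,260:410],500,250),z(t[180:330,150:350],300,250)]),np.hstack([z(h[245:345,250:410],480,300),z(h[120:245,265:465],320,300)])]))
E
```

```text
28.48 [ 504.1 -201.2  180.4] psi -0.087 mod pi; tilt [-0.    -0.001 -1.   ] j [ 0.78  0.78 -0.86  1.85  0.76  0.88  1.04] F [ 0.6  0.1 -0.4] 0.9963232227404839 0.0
```

View pics/h6.png

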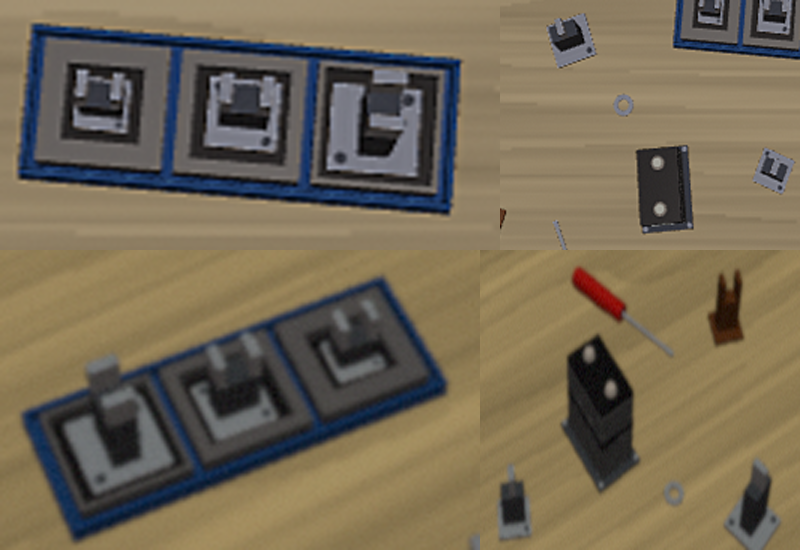

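```bash
python3 -c "
from bench import ctrl
print(ctrl.sign_off())"
```

```text
the job is handed in; nothing more can be done
None
```

I handed the job in at about 28 s on the clock: the three fork brackets stand in their own pockets, the screw box is seated on the standing one, and the tongue and brown brackets were not touched. This is from the final camera views; sign-off returned no verdict.

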